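# Lock the wheel-hub turntable

### The arm

A 7-joint arm with a two-finger parallel gripper is mounted at the origin on the work surface. World frame = base frame: x ahead of the robot, y to its left, z up, the work surface at z = 0. Lengths are in m, angles in rad, forces in N, time in s.
With the tool pointing down it reaches from about 0.425 to 0.95 m from the base axis. Payload 16.7 kg.
Tool frame: the origin (TCP) lies at the very end of the fingers, on their centre line; the grasp point (between the pads) lies 19 mm behind it; z points along the fingers, y is the direction in which the jaws open and shut (so a half turn about z gives the same grasp; the last joint's range is limited). The gripper opens to 94 mm and grips with 3 to 60 N. Pads are 16 mm wide; open, the fingers measure 119 mm over their backs; the gripper's body (75 mm by 177 mm) begins 78 mm behind the grasp point.
Start: joints at [1.04, 0.426, 0.074, 1.606, -0.034, 1.111, -0.067], TCP at [0.251, -0.626, 0.205] pointing down, gripper open.
Joint ranges: [-2.85, 2.85], [-0.5, 2.14], [-1.23, 1.37], [0.21, 2.46], [-1.02, 4.16], [0.16, 2.05], [-2.73, 2.73]. Speed limits (rad/s): [1.89, 1.89, 2.39, 2.39, 3.01, 3.01, 3.01].

### API

Orientations are given as a unit quaternion [x, y, z, w].
In Python, from station import bot, vision, ticket gives the robot as it stands. The module is installed in compiled form; this text tells all that it offers.
- The arm moves only by the tool servo_tool, never from a script. Its argument "series" is a list of rows, each an object with "delta_pos": the shift along the world's x, y, z in cm, a list of three; "twist": the turn about the world's z in degrees. A call has 1 to 10 rows; each row is the pose to reach, as a shift and turn from the pose commanded when the call began; what a row does not reach only later rows make up. A row lasts 1/12 s, in which the tool goes at most 41.7 mm and 7.16 degrees, less where a joint would pass 70% of its speed; a pose out of reach is approached as far as the arm can. A call with a gripper value outside its range is refused whole. "hand" is the opening in per cent of the stroke, from 0 (shut) to 100 (fully open), set as the call begins (left out, the last holds). The fingers move at their own pace and stop on an object; the grip force is fixed at half the most. Time passes only in rows, so rows that repeat a pose let the fingers close. It gives the time, the measured TCP pose, the force and the opening at its end, in the units of the state.
- bot.get_state(): the state, without advancing time (a new reading comes with each control period).
- vision.snapshot(name): name is "scene" or "top" or "wrist"; returns a dict with "img" (384x512x3 uint8, red, green, blue), "depth" (384x512 float32, m along the optical axis (not along the pixel's ray), 0 where there is no reading), "fx", "fy", "cx", "cy" (pixels), "R" (3x3) and "t" (3): a world point X has camera coordinates R X + t. Camera axes: x right, y down, z forward; pixel columns grow to the right and rows downward; lengths in m; the calibration is good to about 2 mm. A picture is of the moment at which its call begins.
- ticket.finish_job(): hands the job in, once; it reports no verdict.
The state is a dict: "time": time; "qpos": joint angles; "joint_velocities": joint speeds; "joint_efforts": joint torques, N m; "eef_pos": TCP position; "tool_rot": TCP orientation; "ft_force": force on the tool from outside, world axes, zero at the start; "torque": the same for the moment, N m; "grip_width": opening from 0.0 (shut) to 1.0 (fully open).
Only numpy, scipy, OpenCV 4.12 (cv2) and the standard library are available. Lean on these libraries where they do the work, as an engineer would, in place of code of your own. Each camera call takes 0.05 s, during which the arm holds its last target.

### The job

Lock the hub turntable so that the wheel hub on it can be worked on: push its upright black turning knob round until the slot in the steel locking disc is in line with the lock bar, then push the red plate until the bar is fully home in the slot, the plate up against the guide block. Only push, with the outside of closed fingers: grip neither the knob nor the plate, do not lift the hub off its spigot, and leave the spanner, piston, carton and grease tin alone. Finish with the hand clear.

Things in the scene. Friction and masses are not known exactly. Their poses are not given: they have to be found in the camera images.
- stand: Green rotary hub stand bolted to the bench, 220 x 220 mm bed, 14 mm thick. Origin: on the bench surface, on the turntable's vertical axis; z up. The lock bar's guide block (dark steel, 60 mm wide, 62 mm high, yellow centre line on its cover) lies on the stand's -y side, 122 to 172 mm from the axis; the bar slides along the stand's y axis.
- turntable (a joint): Angle of the turntable (bare steel locking disc, 210 mm across, 10 mm thick, top face 52 mm above the bench) about the stand's z axis, rad, counter-clockwise seen from above. At 0 (or any whole turn) the slot points to the stand's -y, in line with the lock bar, and the knob to +y. It turns freely either way without stops, with light friction (about 0.12 N m, 1.4 N at the knob) and stays where it is left. It may start at any angle at least 0.6 rad from lined up.
- knob (a point): Centre of the flat top of the upright black turning knob, 96 mm above the bench. The knob is 19 mm across and 44 mm high, stands on the disc 85 mm from its axis, opposite the slot, on a flange 24 mm across and 4 mm thick. Axes of the disc.
- slot (a point): Middle of the mouth of the disc's only slot: on its rim, 105 mm from the axis, at the disc's top face (52 mm up). The slot is radial, open at the rim, 24 mm wide and 30 mm deep, with yellow paint marks on either side.
- lock_bar (a joint): How far the lock bar is pushed in, m: 0 fully out, 0.034 fully home (push plate against the guide block). Starts 0 to 0.004. The aluminium bar is 18 mm wide, 10 mm thick, 42 to 52 mm above the bench, level with the disc; its nose tapers to 8 mm over the last 12 mm, so that it centres a slot up to about 6 mm off at the rim. At 0 the nose stands 8 mm off the rim. Moves with about 3 N of friction and stays where it is left; a disc that is not lined up stops it.
- push_plate (a point): Middle of the top edge of the outer face (the one to push, facing away from the disc) of the red upright push plate on the bar's outer end, 84 mm above the bench, 216 mm from the turntable's axis when the bar is fully out. The plate is 44 mm wide, 10 mm thick and reaches from 34 to 84 mm above the bench. Axes of the stand: push along the stand's +y.
- hub: Aluminium motorcycle wheel hub sitting loosely on the turntable's central spigot (20 mm across, tip 110 mm above the bench) and turning with it: 45 mm high, lower flange 96 mm across, barrel 54 mm, upper flange 84 mm. Origin: centre of its underside, on the disc, 52 mm above the bench.
- spanner: Steel spanner, 190 mm long, 8 mm thick, lying loose on the bench. Origin: middle of its underside, x along it.
- piston: Aluminium engine piston, 54 mm across, 53 mm high, standing loose on the bench. Origin: centre of its underside.
- carton: Small brown cardboard carton, 70 x 70 x 55 mm high, loose on the bench. Origin: centre of its underside.
- grease_tin: Round tin with black lid and yellow label, 60 mm across, 62 mm high, loose on the bench. Origin: centre of its underside.
There are look-alikes about, which are no part of the job. What is shaped like the hub but green or turquoise is not meant.

How it is judged:
On the way, in this order (a step that is already met when the one before it is completed fails the run):
1. the slot is lined up with the lock bar (within 10 mm at the rim) while the bar is still out (x of slot in the frame of stand between -0.01 and 0.01 m and y of slot in the frame of stand below 0 m and value of joint lock_bar below 0.018 m), for 0.1 s.
2. the lock bar is pushed fully home (value of joint lock_bar above 0.031 m), for 0.2 s.
At the end, for the whole second after the job is handed in: The lock bar is within 3 mm of fully home, its nose in the disc's slot (slot mouth within 6 mm of the bar's line), the hub still sits flat on the disc, everything is at rest and the robot touches nothing (value of joint lock_bar above 0.031 m and x of slot in the frame of stand between -0.006 and 0.006 m and y of slot in the frame of stand below 0 m and velocity of joint lock_bar below 0.005 m/s and velocity of joint turntable between -0.05 and 0.05 rad/s and height (world z) of hub below 0.056 m and angle between hub's own z axis and vertical below 0.1 rad and linear speed of hub below 0.02 m/s).
It fails at once if the turning knob was taken between the fingers (horizontal distance between the grasp point and knob below 0.011 m and z of the grasp point in the frame of knob below 0.013 m).
It fails at once if the push plate was taken between the fingers (x of the grasp point in the frame of push_plate between -0.024 and 0.024 m and y of the grasp point in the frame of push_plate between -0.002 and 0.012 m and z of the grasp point in the frame of push_plate below 0.013 m).
It fails at once if the hub was lifted off the turntable or tipped (more than 6 mm or 0.15 rad) (height (world z) of hub above 0.058 m or angle between hub's own z axis and vertical above 0.15 rad).
It fails at once if a bystander (spanner, piston, carton or tin) was moved more than 20 mm (distance of any of spanner, piston, carton, grease_tin from where it was at the start of the episode above 0.02 m).
It also fails if it takes over 58 s, if anything falls off the work surface, if the arm or the gripper's body presses on something with over 40 N, if the wrist force passes 120 N, or if a joint passes its speed limit or range.

## Working session

There is one attempt and no reset: what is moved stays moved. The work goes in short steps, Python scripts to look and compute and a tool call to move; the robot and the scene stay as the last step left them, time stands still between calls to the robot, and variables do not carry over. Pictures are saved under pics/ and viewed, and the job is handed in when it is done.

Besides the shell and the picture viewer there is one more tool, called after "Request:" in YAML: its name, and indented under it one key for each argument. servo_tool: Moves the arm, as the interface text tells. Its arguments: {"type":"object","properties":{"series":{"type":"array"},"hand":{"type":"number"}},"required":["series"]}

```bash
mkdir -p pics; cat > h.py <<'E'
import numpy as np, cv2
from station import bot, vision, ticket
def snap(n,out=None):
    s=vision.snapshot(n)
    if out: cv2.imwrite('pics/'+out,cv2.cvtColor(s['img'],cv2.COLOR_RGB2BGR))
    return s
def plane(s,u,v,z):
    d=np.array([(u-s['cx'])/s['fx'],(v-s['cy'])/s['fy'],1.]); R=np.array(s['R']);c=-R.T@np.array(s['t']);w=R.T@d
    return c+w*(z-c[2])/w[2]
def proj(s,X):
    p=np.array(s['R'])@np.array(X)+np.array(s['t']); return p[0]/p[2]*s['fx']+s['cx'],p[1]/p[2]*s['fy']+s['cy']
E
python3 - <<'E'
from h import *
for n in ['scene','top','wrist']:
    s=snap(n,n+'0.png'); np.savez(n+'0.npz',**s)
st=bot.get_state();print(st['time'],st['eef_pos'],st['tool_rot'],st['grip_width'],st['ft_force'])
E
```

```text
0.15 [ 0.25135419 -0.626084    0.20494094] [ 9.81837922e-01  1.89720961e-01 -1.13095445e-04 -4.88123928e-04] 1.003183365459264 [ 0.46389292 -0.25025353  0.67311862]
```

View pics/scene0.png

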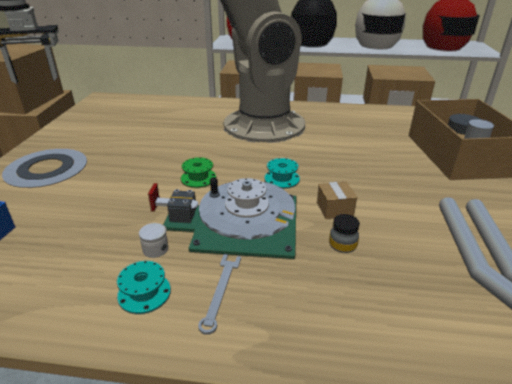

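View pics/top0.png

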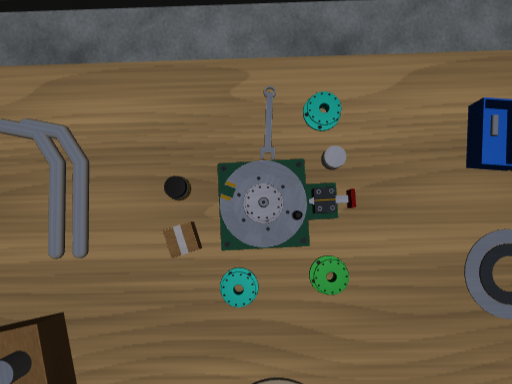

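View pics/wrist0.png

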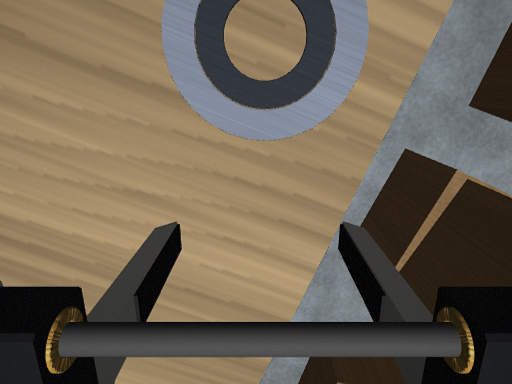

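```bash
python3 - <<'E'
from h import *
s=dict(np.load('top0.npz')); im=s['img']
cv2.imwrite('pics/crop.png',cv2.cvtColor(cv2.resize(im[80:310,150:370],None,fx=2.6,fy=2.6,interpolation=cv2.INTER_CUBIC),cv2.COLOR_RGB2BGR))
hsv=cv2.cvtColor(im,cv2.COLOR_RGB2HSV)
def rng(lo,hi,roi):
    m=cv2.inRange(hsv,lo,hi); k=np.zeros_like(m); x0,y0,x1,y1=roi; k[y0:y1,x0:x1]=m[y0:y1,x0:x1]; return k
g=rng((65,80,20),(88,255,140),(210,150,345,255))
n,l,st,c=cv2.connectedComponentsWithStats(g); print(st[1:][st[1:,4]>60])
r=rng((0,120,60),(8,255,255),(300,150,370,250))|rng((170,120,60),(180,255,255),(300,150,370,250))
v,u=np.nonzero(r); print('red',u.min(),u.max(),v.min(),v.max(),u.mean(),v.mean(), plane(s,u.mean(),v.mean(),.084))
y=rng((20,120,60),(35,255,255),(210,150,345,255))
n,l,st,c=cv2.connectedComponentsWithStats(y)
for i in range(1,n):
    if st[i,4]>3: print('yel',st[i],c[i],plane(s,*c[i],.052))
b=cv2.inRange(im,(0,0,0),(45,45,45)); k=np.zeros_like(b);k[200:230,285:306]=b[200:230,285:306]
v,u=np.nonzero(k);print('knob',u.min(),u.max(),v.min(),v.max(),u.mean(),v.mean(),plane(s,u.mean(),v.mean(),.096),plane(s,u.mean(),v.mean(),.08))
# spigot, hub
print('spigot guess',plane(s,263.5,202.5,.11)); print(-s['R'].T@s['t'],s['fx'])
for nme,(u,v),z in [('spanner',(269,120),.008),('white piston',(335,157),.053),('tin',(177,188),.06),('carton',(183,240),.055),('greenhub',(329,275),.045),('turq',(239,287),.045),('turq2',(322,111),.045)]: print(nme,plane(s,u,v,z))
E
```

```text
[[ 274  159   64   88 1129]
 [ 218  162   31   38  436]
 [ 220  213   38   37  401]]
red 351 355 189 207 353.0394736842105 197.72368421052633 [ 0.57048623 -0.18674552  0.084     ]
yel [226 181   9   6  29] [229.86206897 183.75862069] [0.6129941  0.10045013 0.052     ]
yel [221 194  10   6  31] [225.35483871 196.70967742] [0.58184248 0.11189234 0.052     ]
yel [315 198  21   3  40] [325.325 199.2  ] [ 0.5703577  -0.12813828  0.052     ]
knob 287 301 211 219 296.2835820895522 214.59701492537314 [ 0.53410731 -0.05341531  0.096     ] [ 0.53443409 -0.05492095  0.08      ]
spigot guess [0.56272135 0.02094458 0.11      ]
[0.51553196 0.03217173 1.00550743] 396.55260263018977
spanner [7.78903146e-01 5.46928233e-04 8.00000000e-03]
white piston [ 0.67177539 -0.15489036  0.053     ]
tin [0.60494343 0.22733576 0.06      ]
carton [0.48017093 0.21484182 0.055     ]
greenhub [ 0.3898963  -0.13152909  0.045     ]
turq [0.36552857 0.08343023 0.045     ]
turq2 [ 0.78804808 -0.12898273  0.045     ]
```

View pics/crop.png

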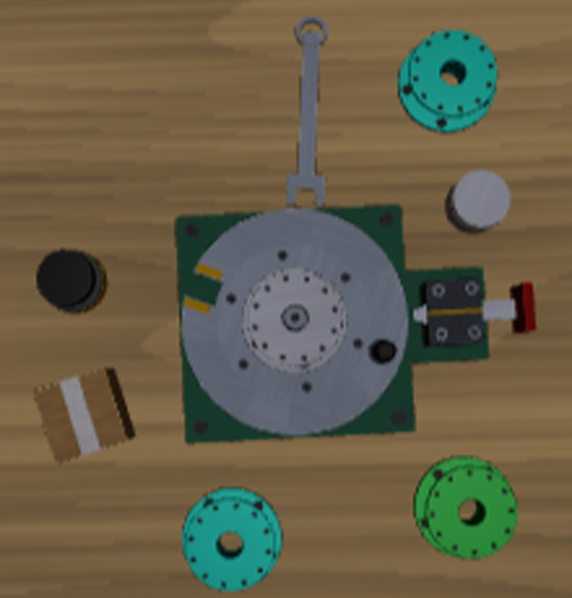

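The candidates in the top image are as follows:
- **Hub:** the aluminium one at (263,202). The green one at (329,275) and the turquoise ones at (239,287) and (322,111) are decoys.
- **Knob:** the black dot on the disc at (297,214). The tin's black lid at (177,188) is not it.
- **Plate:** red, at (353,198).
- **Slot:** between the yellow marks at (230,184) and (225,197). The yellow line at (325,199) is on the guide block.

The crop confirms these choices. I'll move to a hover point behind the knob, with the hand closing on the way.

Request:
servo_tool:
  series:
    - {"delta_pos": [2, 3.6, 0], "twist": 7}
    - {"delta_pos": [4, 7.2, 0], "twist": 14}
    - {"delta_pos": [6, 10.8, 0], "twist": 21}
    - {"delta_pos": [8, 14.4, 0], "twist": 28}
    - {"delta_pos": [10, 18, 0], "twist": 35}
    - {"delta_pos": [12, 21.6, 0], "twist": 42}
    - {"delta_pos": [14, 25.2, 0], "twist": 49}
    - {"delta_pos": [16, 28.8, 0], "twist": 56}
    - {"delta_pos": [18, 32.4, 0], "twist": 63}
    - {"delta_pos": [20, 36, 0], "twist": 70}
  hand: 0

```text
time: 0.98
eef_pos: [0.4519, -0.2645, 0.2056]
tool_rot: [0.693, 0.721, -0.0, 0.0]
ft_force: [1.9, 0.3, 0.3]
grip_width: 0.33
```

Request:
servo_tool:
  series:
    - {"delta_pos": [1, 2, 0], "twist": 7}
    - {"delta_pos": [2, 4, 0], "twist": 14}
    - {"delta_pos": [3, 6, 0], "twist": 21}
    - {"delta_pos": [4, 8, 0], "twist": 28}
    - {"delta_pos": [5, 10, 0], "twist": 35}
    - {"delta_pos": [6, 12, 0], "twist": 42}
    - {"delta_pos": [7, 14, 0], "twist": 49}
    - {"delta_pos": [8, 16, 0], "twist": 56}
    - {"delta_pos": [9, 18, 0], "twist": 63}
    - {"delta_pos": [10.9, 20.2, 0], "twist": 70}

```text
time: 1.82
eef_pos: [0.5599, -0.064, 0.2055]
tool_rot: [0.155, 0.988, -0.0, -0.0]
ft_force: [0.9, -0.7, 0.6]
grip_width: 0.004
```

Request:
servo_tool:
  series:
    - {"delta_pos": [0, 0, 0], "twist": 6}
    - {"delta_pos": [0, 0, 0], "twist": 12}
    - {"delta_pos": [0, 0, 0], "twist": 12}

```text
time: 2.07
eef_pos: [0.5604, -0.064, 0.2051]
tool_rot: [0.05, 0.999, 0.0, -0.0]
ft_force: [-0.3, 0.3, -0.0]
grip_width: 0.005
```

```bash
python3 - <<'E'
from h import *
s=snap('wrist','w1.png'); np.savez('w1.npz',**s)
t=snap('top','t1.png'); np.savez('t1.npz',**t)
st=bot.get_state();print(st['time'],st['eef_pos'],st['tool_rot'],st['grip_width'],st['qpos'])
c=dict(np.load('scene0.npz'));cv2.imwrite('pics/sc.png',cv2.cvtColor(cv2.resize(c['img'][160:270,130:320],None,fx=4,fy=4),cv2.COLOR_RGB2BGR))
E
```

```text
2.1667 [ 0.56026771 -0.06463742  0.20525913] [ 5.54894245e-02  9.98459251e-01  2.74757433e-05 -2.18541843e-04] 0.004551383003182999 [ 0.53759463  0.31007497 -0.64832062  1.825973    0.21085605  1.07542254
  1.2709149 ]
```

View pics/w1.png

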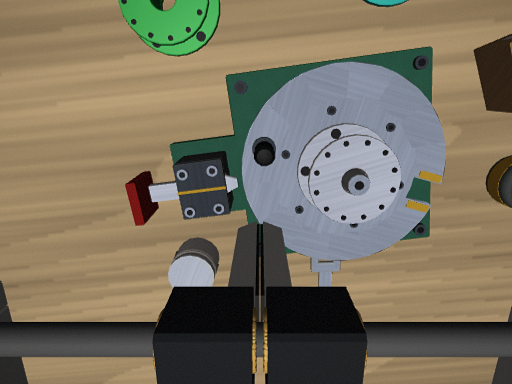

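View pics/sc.png

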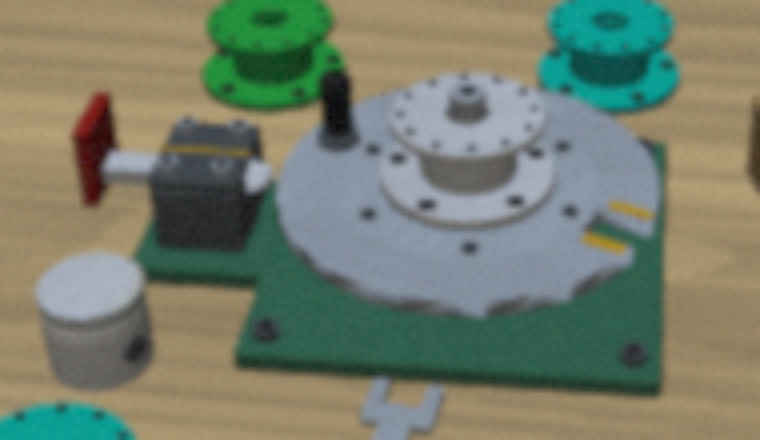

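View pics/t1.png

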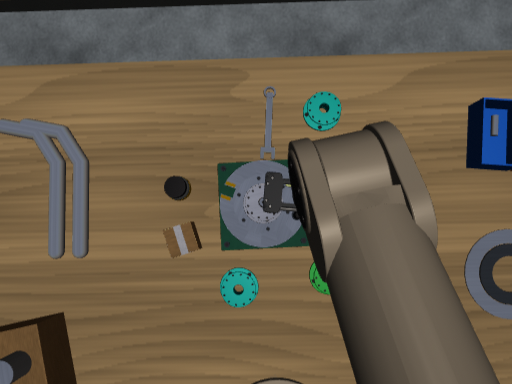

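```bash
python3 - <<'E'
from h import *
s=dict(np.load('w1.npz')); im=s['img']
cv2.imwrite('pics/w1c.png',cv2.cvtColor(cv2.resize(im[120:240,110:460],None,fx=2.2,fy=2.2,interpolation=cv2.INTER_CUBIC),cv2.COLOR_RGB2BGR))
cv2.imwrite('pics/w1k.png',cv2.cvtColor(cv2.resize(im[125:180,235:295],None,fx=10,fy=10,interpolation=cv2.INTER_CUBIC),cv2.COLOR_RGB2BGR))
print(-s['R'].T@s['t'],s['fx'])
hsv=cv2.cvtColor(im,cv2.COLOR_RGB2HSV)
m=cv2.inRange(hsv,(20,140,80),(32,255,255)); n,l,st,c=cv2.connectedComponentsWithStats(m)
for i in range(1,n):
    if st[i,4]>30 and st[i,0]<445: print('yel',st[i],c[i],plane(s,*c[i],.052),plane(s,*c[i],.063))
d=s['depth']
for p in [(264,146),(264,150),(264,157),(359,184),(205,190)]: print(p,d[p[1],p[0]],plane(s,*p,.096),plane(s,*p,.11))
r=cv2.inRange(hsv,(0,120,60),(8,255,255))|cv2.inRange(hsv,(172,120,60),(180,255,255))
v,u=np.nonzero(r[150:240,110:180]);u=u+110;v=v+150
z=[]
P=[]
R=s['R'];
for a,b in zip(u,v):
    x=np.array([(a-s['cx'])/s['fx'],(b-s['cy'])/s['fy'],1])*d[b,a]; P.append(R.T@(x-s['t']))
P=np.array(P); t=P[P[:,2]>.08]; print('plate top',len(t),t.min(0),t.max(0),t.mean(0))
E
```

```text
[ 0.47675627 -0.05656346  0.38387835] 329.69897723172414
yel [419 171  23  12 162] [429.83950617 176.19753086] [0.58130503 0.11104881 0.052     ] [0.5778398  0.10549336 0.063     ]
yel [178 186  48   9 142] [201.6056338  190.02816901] [ 0.57226345 -0.12740593  0.052     ] [ 0.56909789 -0.12505788  0.063     ]
yel [406 201  23  11 150] [417.08 205.9 ] [0.61305011 0.09900555 0.052     ] [0.6085327  0.09384927 0.063     ]
(264, 146) 0.29440293 [ 0.52507456 -0.05738469  0.096     ] [ 0.52272476 -0.05734475  0.11      ]
(264, 150) 0.2913007 [ 0.52860516 -0.05772826  0.096     ] [ 0.52608367 -0.05767162  0.11      ]
(264, 157) 0.29340437 [ 0.53484368 -0.05833535  0.096     ] [ 0.53201879 -0.05824918  0.11      ]
(359, 184) 0.2846361 [0.56835046 0.02512823 0.096     ] [0.56389609 0.02115543 0.11      ]
(205, 190) 0.33749878 [ 0.55988729 -0.11492467  0.096     ] [ 0.55584449 -0.11208647  0.11      ]
plate top 421 [ 0.5495574  -0.19280043  0.08068831] [ 0.59338132 -0.18247881  0.08523468] [ 0.57051045 -0.18724202  0.08333308]
```

View pics/w1k.png

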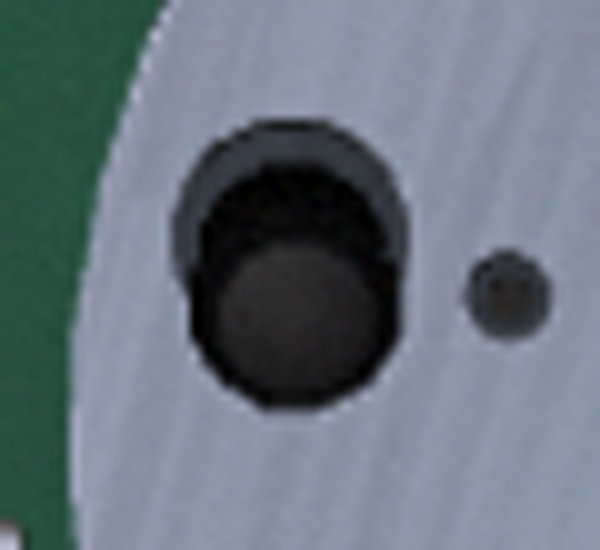

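View pics/w1c.png

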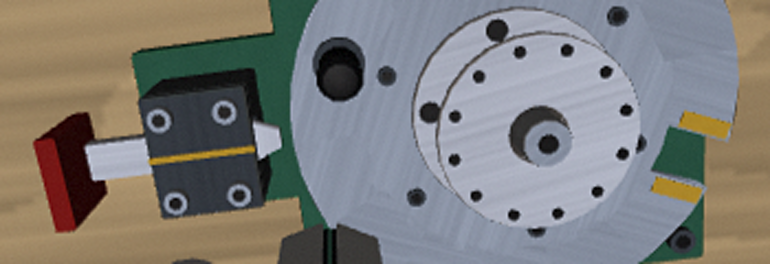

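The wrist view gives these positions:

| Item | Pixel | Position (x, y) |
|---|---|---|
| Knob top | (264,156) | (0.534, -0.058) |
| Spigot, i.e. the axis | (359,184) | (0.563, 0.021) |
| Slot | between the marks (430,176) and (417,206) | not needed yet |
| Plate outer edge | y about -0.193 | x about 0.5705 |

The stand is turned by about 2.2°, so the knob must go clockwise from 249° to 92°. I'll descend behind it.

Request:
servo_tool:
  series:
    - {"delta_pos": [0, 0, -3.5], "twist": 0}
    - {"delta_pos": [0, 0, -7], "twist": 0}
    - {"delta_pos": [0, 0, -10.5], "twist": 0}
    - {"delta_pos": [0, 0, -13], "twist": 0}
    - {"delta_pos": [0, 0, -13.7], "twist": 0}
    - {"delta_pos": [0, 0, -13.7], "twist": 0}

```text
time: 2.67
eef_pos: [0.5593, -0.0644, 0.0671]
tool_rot: [0.055, 0.999, 0.0, -0.002]
ft_force: [0.1, -0.2, 0.1]
grip_width: 0.004
```

```bash
python3 - <<'E'
from h import *
s=snap('wrist','w2.png'); snap('scene','s2.png')
st=bot.get_state();print(st['time'],st['eef_pos'],st['tool_rot'])
A=np.array([.563,.021]);p0=st['eef_pos'][:2]
# arc table
f0=np.degrees(np.arctan2(*(p0-A)[::-1]))%360
for k in range(0,52):
    a=268-3.33*k
    q=A+.085*np.array([np.cos(np.radians(a)),np.sin(np.radians(a))])
    if k%1==0: print(round(a,1),np.round((q-p0)*100,1), end=' | ')
E
```

```text
2.7667 [ 0.56119715 -0.0643675   0.06975917] [ 5.42006949e-02  9.98529901e-01 -5.12719446e-05  5.65409538e-04]
268.0 [-0.1  0. ] | 264.7 [-0.6  0.1] | 261.3 [-1.1  0.1] | 258.0 [-1.6  0.2] | 254.7 [-2.1  0.3] | 251.3 [-2.5  0.5] | 248.0 [-3.   0.7] | 244.7 [-3.5  0.9] | 241.4 [-3.9  1.1] | 238.0 [-4.3  1.3] | 234.7 [-4.7  1.6] | 231.4 [-5.1  1.9] | 228.0 [-5.5  2.2] | 224.7 [-5.9  2.6] | 221.4 [-6.2  2.9] | 218.1 [-6.5  3.3] | 214.7 [-6.8  3.7] | 211.4 [-7.1  4.1] | 208.1 [-7.3  4.5] | 204.7 [-7.5  5. ] | 201.4 [-7.7  5.4] | 198.1 [-7.9  5.9] | 194.7 [-8.   6.4] | 191.4 [-8.2  6.9] | 188.1 [-8.2  7.3] | 184.8 [-8.3  7.8] | 181.4 [-8.3  8.3] | 178.1 [-8.3  8.8] | 174.8 [-8.3  9.3] | 171.4 [-8.2  9.8] | 168.1 [-8.1 10.3] | 164.8 [-8.  10.8] | 161.4 [-7.9 11.2] | 158.1 [-7.7 11.7] | 154.8 [-7.5 12.2] | 151.4 [-7.3 12.6] | 148.1 [-7. 13.] | 144.8 [-6.8 13.4] | 141.5 [-6.5 13.8] | 138.1 [-6.1 14.2] | 134.8 [-5.8 14.6] | 131.5 [-5.4 14.9] | 128.1 [-5.1 15.2] | 124.8 [-4.7 15.5] | 121.5 [-4.3 15.8] | 118.2 [-3.8 16. ] | 114.8 [-3.4 16.3] | 111.5 [-2.9 16.4] | 108.2 [-2.5 16.6] | 104.8 [-2.  16.8] | 101.5 [-1.5 16.9] | 98.2 [-1. 17.] |
```

View pics/w2.png

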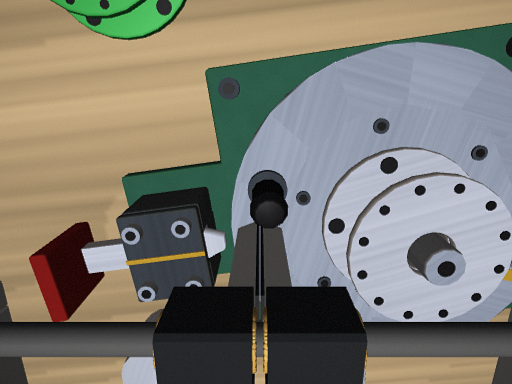

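View pics/s2.png

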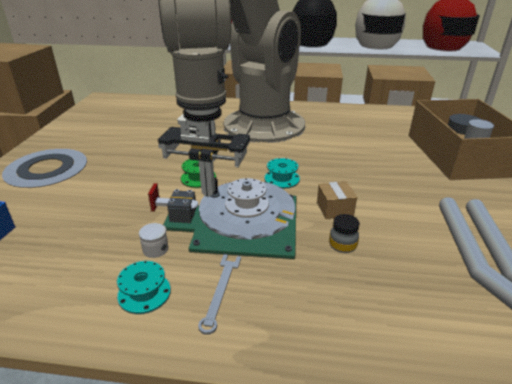

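The wrist view shows the closed fingers at (262,230), just behind the knob top at (268,208), with a small gap. I'll push along the arc.

Request:
servo_tool:
  series:
    - {"delta_pos": [-0.5, 0, 0], "twist": -3}
    - {"delta_pos": [-1.0, 0.1, 0], "twist": -6}
    - {"delta_pos": [-1.5, 0.2, 0], "twist": -9}
    - {"delta_pos": [-2.0, 0.3, 0], "twist": -12}
    - {"delta_pos": [-2.4, 0.5, 0], "twist": -15}
    - {"delta_pos": [-2.9, 0.7, 0], "twist": -18}
    - {"delta_pos": [-3.4, 0.9, 0], "twist": -21}
    - {"delta_pos": [-3.8, 1.1, 0], "twist": -24}
    - {"delta_pos": [-4.2, 1.3, 0], "twist": -27}
    - {"delta_pos": [-4.6, 1.6, 0], "twist": -30}

```text
time: 3.6
eef_pos: [0.5161, -0.0487, 0.0709]
tool_rot: [0.312, 0.95, 0.0, 0.002]
ft_force: [1.1, -1.5, 0.4]
grip_width: 0.005
```

Request:
servo_tool:
  series:
    - {"delta_pos": [-0.4, 0.3, 0], "twist": -3.3}
    - {"delta_pos": [-0.8, 0.6, 0], "twist": -6.6}
    - {"delta_pos": [-1.2, 1.0, 0], "twist": -10}
    - {"delta_pos": [-1.5, 1.3, 0], "twist": -13.3}
    - {"delta_pos": [-1.8, 1.7, 0], "twist": -16.6}
    - {"delta_pos": [-2.1, 2.1, 0], "twist": -20}
    - {"delta_pos": [-2.4, 2.5, 0], "twist": -23.3}
    - {"delta_pos": [-2.6, 2.9, 0], "twist": -26.6}
    - {"delta_pos": [-2.8, 3.4, 0], "twist": -30}
    - {"delta_pos": [-3.0, 3.8, 0], "twist": -33.3}

```text
time: 4.43
eef_pos: [0.4858, -0.0102, 0.0706]
tool_rot: [0.571, 0.821, 0.001, 0.001]
ft_force: [1.6, -1.7, -0.8]
grip_width: 0.007
```

```bash
python3 - <<'E'
from h import *
s=snap('wrist','w3.png'); 
st=bot.get_state();print(st['time'],st['eef_pos'],st['tool_rot'],st['ft_force'])
print(np.degrees(np.arctan2(*(st['eef_pos'][:2]-[.563,.021])[::-1]))%360)
E
```

```text
4.4833 [ 0.48556926 -0.00941143  0.07061676] [0.57270354 0.81976071 0.00105415 0.0013844 ] [-0.35617934  1.10096337 -0.45200845]
201.44274404314328
```

View pics/w3.png

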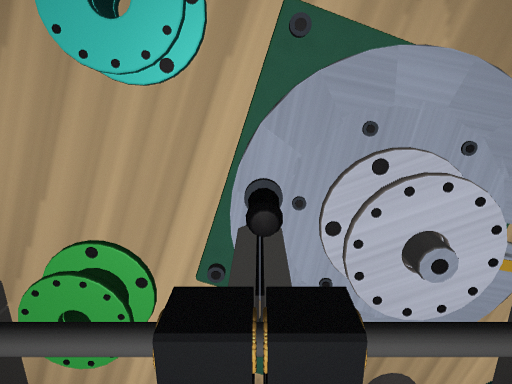

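The wrist view shows the fingers still square behind the knob at (263,215), and the disc is turning with them. I'll continue the arc.

Request:
servo_tool:
  series:
    - {"delta_pos": [-0.2, 0.5, 0], "twist": -3.3}
    - {"delta_pos": [-0.3, 1.0, 0], "twist": -6.6}
    - {"delta_pos": [-0.5, 1.5, 0], "twist": -10}
    - {"delta_pos": [-0.5, 1.9, 0], "twist": -13.3}
    - {"delta_pos": [-0.6, 2.4, 0], "twist": -16.6}
    - {"delta_pos": [-0.6, 2.9, 0], "twist": -20}
    - {"delta_pos": [-0.6, 3.4, 0], "twist": -23.3}
    - {"delta_pos": [-0.6, 3.9, 0], "twist": -26.6}
    - {"delta_pos": [-0.5, 4.4, 0], "twist": -30}
    - {"delta_pos": [-0.4, 4.9, 0], "twist": -33.3}

```text
time: 5.32
eef_pos: [0.4814, 0.0388, 0.0701]
tool_rot: [0.782, 0.623, 0.001, 0.001]
ft_force: [-1.6, -0.8, -0.0]
grip_width: 0.008
```

Request:
servo_tool:
  series:
    - {"delta_pos": [0.1, 0.5, 0], "twist": -3.3}
    - {"delta_pos": [0.2, 0.9, 0], "twist": -6.6}
    - {"delta_pos": [0.4, 1.4, 0], "twist": -10}
    - {"delta_pos": [0.6, 1.9, 0], "twist": -13.3}
    - {"delta_pos": [0.8, 2.3, 0], "twist": -16.6}
    - {"delta_pos": [1.1, 2.7, 0], "twist": -20}
    - {"delta_pos": [1.3, 3.1, 0], "twist": -23.3}
    - {"delta_pos": [1.6, 3.5, 0], "twist": -26.6}
    - {"delta_pos": [1.8, 3.7, 0], "twist": -28.3}
    - {"delta_pos": [1.8, 3.7, 0], "twist": -28.3}

```text
time: 6.15
eef_pos: [0.4998, 0.0764, 0.0701]
tool_rot: [0.91, 0.414, 0.001, 0.0]
ft_force: [-0.2, -0.2, 0.3]
grip_width: 0.006
```

```bash
python3 - <<'E'
from h import *
s=snap('wrist','w4.png'); np.savez('w4.npz',**s); s=snap('top','t4.png')
st=bot.get_state();print(st['time'],st['eef_pos'],st['tool_rot'],st['ft_force'])
print(np.degrees(np.arctan2(*(st['eef_pos'][:2]-[.563,.021])[::-1]))%360)
E
```

```text
6.25 [0.49922545 0.07583769 0.06958587] [9.09670903e-01 4.15328661e-01 9.70558459e-04 9.94124362e-05] [-0.81547509 -0.32860741  0.38961177]
139.30881793166876
```

View pics/w4.png

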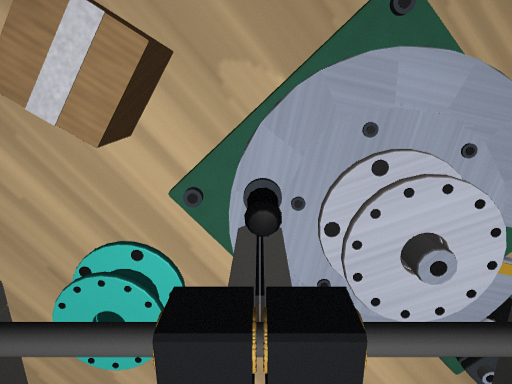

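View pics/t4.png

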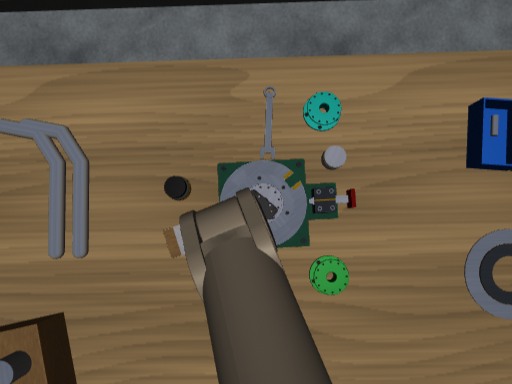

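```bash
cat >> h.py <<'E'
def slot(s):
    im=s['img'];hsv=cv2.cvtColor(im,cv2.COLOR_RGB2HSV); A=np.array([.563,.021])
    m=cv2.inRange(hsv,(20,120,60),(35,255,255)); n,l,st,c=cv2.connectedComponentsWithStats(m); P=[]
    for i in range(1,n):
        if st[i,4]>8:
            p=plane(s,*c[i],.052)[:2]; r=np.linalg.norm(p-A)
            if .075<r<.115: P.append(p); print('mark',st[i,4],c[i].round(1),p.round(4),'r',r.round(4))
    if len(P)==2:
        v=np.mean(P,0)-A; a=np.degrees(np.arctan2(v[1],v[0])); print('slot ang',a,'knob ang',a%360-180 if a%360>180 else a+180, 'target slot -87.8, err mm at rim',np.radians(a+87.8)*105)
E
python3 - <<'E'
from h import *
s=snap('top');slot(s)
w=dict(np.load('w4.npz'));p=plane(w,263,217,.096);print(p,np.degrees(np.arctan2(p[1]-.021,p[0]-.563)))
E
```

```text
mark 28 [287.6 174.2] [ 0.6329 -0.0395] r 0.0924
mark 33 [296.4 185.1] [ 0.606  -0.0599] r 0.0916
slot ang -51.40147297890558 knob ang 128.5985270210944 target slot -87.8, err mm at rim 66.70378463639321
[0.51584788 0.09140289 0.096     ] 123.81207522611582
```

The slot marks (top image, at (288,174) and (296,185)) still have about 36° to go. I'll advance the fingers to 112° slowly, then measure again.

Request:
servo_tool:
  series:
    - {"delta_pos": [0.4, 0.4, 0], "twist": -3}
    - {"delta_pos": [0.8, 0.8, 0], "twist": -7}
    - {"delta_pos": [1.2, 1.2, 0], "twist": -11}
    - {"delta_pos": [1.7, 1.6, 0], "twist": -15}
    - {"delta_pos": [2.2, 1.9, 0], "twist": -19}
    - {"delta_pos": [2.5, 2.0, 0], "twist": -21}
    - {"delta_pos": [2.7, 2.1, 0], "twist": -23}
    - {"delta_pos": [3.0, 2.3, 0], "twist": -25}
    - {"delta_pos": [3.3, 2.4, 0], "twist": -27}
    - {"delta_pos": [3.3, 2.4, 0], "twist": -27}

```text
time: 7.13
eef_pos: [0.5319, 0.0997, 0.0688]
tool_rot: [0.982, 0.19, 0.0, -0.0]
ft_force: [-0.3, 0.3, -0.3]
grip_width: 0.004
```

```bash
python3 - <<'E'
from h import *
s=snap('top','t5.png');slot(s)
st=bot.get_state();print(st['time'],st['eef_pos'],st['tool_rot'],st['ft_force'])
print(np.degrees(np.arctan2(*(st['eef_pos'][:2]-[.563,.021])[::-1]))%360)
w=snap('wrist','w5.png')
cv2.imwrite('pics/w5k.png',cv2.cvtColor(cv2.resize(w['img'][165:255,215:315],None,fx=6,fy=6,interpolation=cv2.INTER_CUBIC),cv2.COLOR_RGB2BGR))
cv2.imwrite('pics/t5k.png',cv2.cvtColor(cv2.resize(s['img'][150:255,210:370],None,fx=4.5,fy=4.5,interpolation=cv2.INTER_CUBIC),cv2.COLOR_RGB2BGR))
E
```

```text
mark 29 [298.3 188.6] [ 0.5975 -0.0644] r 0.0921
mark 35 [301.  202.3] [ 0.5643 -0.0697] r 0.0907
slot ang -78.49893075713197 knob ang 101.50106924286803 target slot -87.8, err mm at rim 17.045099635622428
7.1833 [0.53168902 0.09959049 0.06877084] [ 9.81546518e-01  1.91223320e-01  2.60741568e-04 -8.44500378e-05] [-0.48154185  0.18769521 -0.44430894]
111.7226667271758
```

View pics/w5k.png

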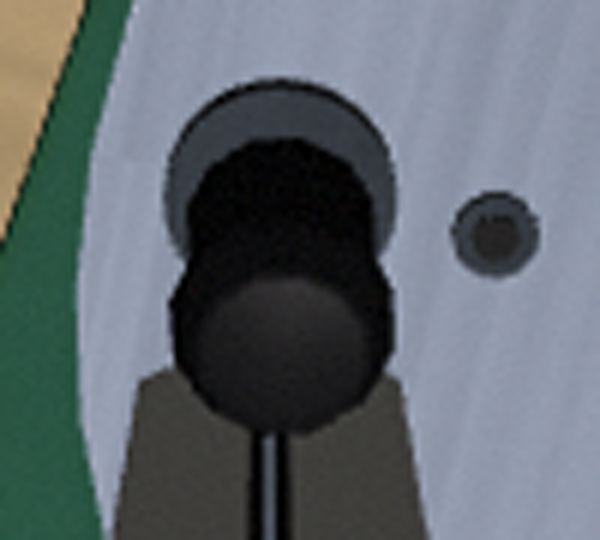

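View pics/t5k.png

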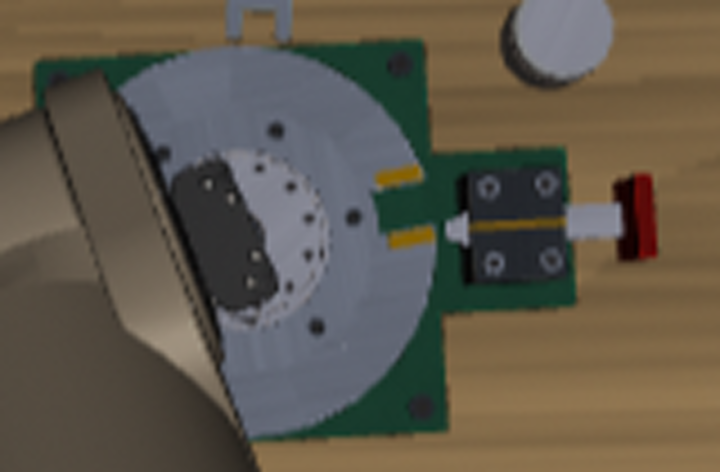

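Request:
servo_tool:
  series:
    - {"delta_pos": [0.3, 0.1, 0], "twist": -2}
    - {"delta_pos": [0.5, 0.2, 0], "twist": -4}
    - {"delta_pos": [0.8, 0.3, 0], "twist": -6}
    - {"delta_pos": [1.0, 0.3, 0], "twist": -7}
    - {"delta_pos": [1.1, 0.35, 0], "twist": -8}
    - {"delta_pos": [1.2, 0.4, 0], "twist": -9}
    - {"delta_pos": [1.2, 0.4, 0], "twist": -9}

```text
time: 7.82
eef_pos: [0.5436, 0.1035, 0.0685]
tool_rot: [0.994, 0.113, 0.0, 0.0]
ft_force: [-0.3, -1.4, -0.1]
grip_width: 0.005
```

```bash
python3 - <<'E'
from h import *
s=snap('top','t6.png');slot(s);np.savez('t6.npz',**s)
st=bot.get_state();print(st['time'],st['eef_pos'],st['ft_force'])
print(np.degrees(np.arctan2(*(st['eef_pos'][:2]-[.563,.021])[::-1]))%360)
cv2.imwrite('pics/t6k.png',cv2.cvtColor(cv2.resize(s['img'][165:230,270:370],None,fx=7.5,fy=7.5,interpolation=cv2.INTER_CUBIC),cv2.COLOR_RGB2BGR))
# guide line direction
hsv=cv2.cvtColor(s['img'],cv2.COLOR_RGB2HSV);m=cv2.inRange(hsv,(20,100,60),(35,255,255));v,u=np.nonzero(m[190:206,311:345])
P=np.array([plane(s,a+311,b+190,.062) for a,b in zip(u,v)]);f=np.polyfit(P[:,1],P[:,0],1);print('line x=%.4f at y=-.067, %.4f at y=.021, slope %.3f'%(np.polyval(f,-.067),np.polyval(f,.021),f[0]))
E
```

```text
mark 28 [299.6 193.6] [ 0.5852 -0.0671] r 0.0908
mark 36 [300.3 207.4] [ 0.552  -0.0678] r 0.0894
slot ang -86.37236928256708 knob ang 93.62763071743291 target slot -87.8, err mm at rim 2.616269934790391
7.8667 [0.54349531 0.10356597 0.06849366] [-1.11178536 -0.61906203 -0.22126547]
103.29140709891723
line x=0.5662 at y=-.067, 0.5605 at y=.021, slope -0.064
```

View pics/t6k.png

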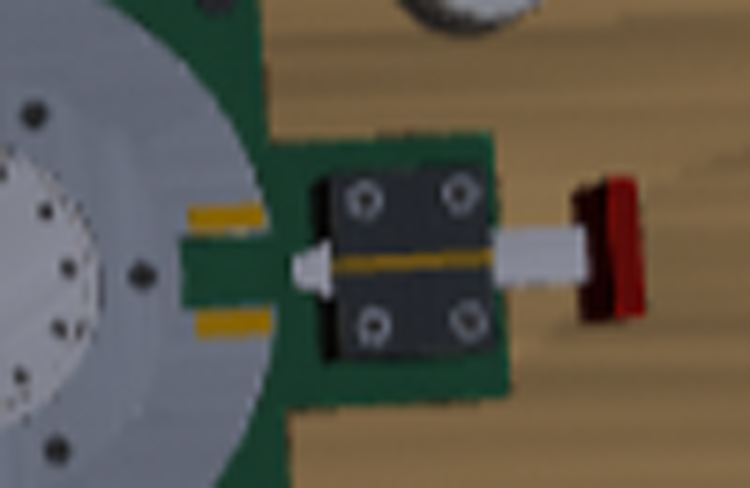

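The slot is now in front of the bar: in the crop, the mouth middle is at (270,270) and the nose at (300,269), which is within about 2.5 mm. I'll back off from the knob, rise, and go over to behind the red plate.

Request:
servo_tool:
  series:
    - {"delta_pos": [-0.8, -0.2, 0], "twist": 0}
    - {"delta_pos": [-1.5, -0.4, 0], "twist": 0}
    - {"delta_pos": [-1.5, -0.4, 3], "twist": 0}
    - {"delta_pos": [-1.5, -0.4, 7], "twist": 0}
    - {"delta_pos": [-1.5, -0.4, 11], "twist": 0}
    - {"delta_pos": [-1.5, -0.4, 13], "twist": 0}
    - {"delta_pos": [-1.5, -3.5, 13], "twist": 7}
    - {"delta_pos": [-1.0, -7, 13], "twist": 14}
    - {"delta_pos": [-0.5, -10.5, 13], "twist": 21}
    - {"delta_pos": [0, -14, 13], "twist": 28}

```text
time: 8.7
eef_pos: [0.5421, -0.0323, 0.1988]
tool_rot: [0.942, 0.336, 0.0, 0.0]
ft_force: [0.2, 0.3, 0.8]
grip_width: 0.009
```

Request:
servo_tool:
  series:
    - {"delta_pos": [0.5, -2.5, 0], "twist": 7}
    - {"delta_pos": [1, -5, 0], "twist": 14}
    - {"delta_pos": [1.5, -7.5, 0], "twist": 21}
    - {"delta_pos": [2, -10, 0], "twist": 28}
    - {"delta_pos": [2.5, -12.5, 0], "twist": 35}
    - {"delta_pos": [2.8, -15, 0], "twist": 42}
    - {"delta_pos": [2.8, -17.5, 0], "twist": 47}
    - {"delta_pos": [2.8, -19.5, 0], "twist": 51.5}
    - {"delta_pos": [2.8, -19.5, 0], "twist": 51.5}

```text
time: 9.45
eef_pos: [0.5693, -0.2308, 0.1982]
tool_rot: [0.705, 0.709, -0.001, 0.0]
ft_force: [-0.7, -0.1, -0.4]
grip_width: 0.007
```

```bash
python3 - <<'E'
from h import *
s=snap('wrist','w7.png');np.savez('w7.npz',**s);slot(s); slot(snap('top','t7.png'))
st=bot.get_state();print(st['time'],st['eef_pos'],st['tool_rot'],st['ft_force'])
E
```

```text
mark 90 [241.    4.5] [ 0.5518 -0.0772] r 0.0988
mark 80 [280.   4.] [ 0.5861 -0.0765] r 0.1002
slot ang -86.52322566729217 knob ang 93.4767743327078 target slot -87.8, err mm at rim 2.339811170624043
mark 28 [299.6 193.6] [ 0.5852 -0.0671] r 0.0908
mark 36 [300.3 207.4] [ 0.552  -0.0678] r 0.0894
slot ang -86.37236928256708 knob ang 93.62763071743291 target slot -87.8, err mm at rim 2.616269934790391
9.55 [ 0.57005906 -0.22665645  0.1982263 ] [ 7.05910301e-01  7.08301187e-01 -8.38993821e-05 -2.60829681e-04] [ 0.08964062  0.58084683 -0.03443012]
```

View pics/w7.png

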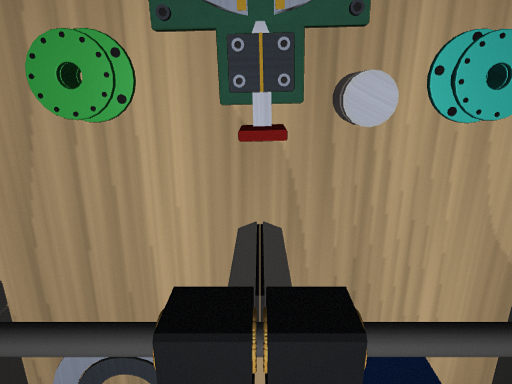

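View pics/t7.png

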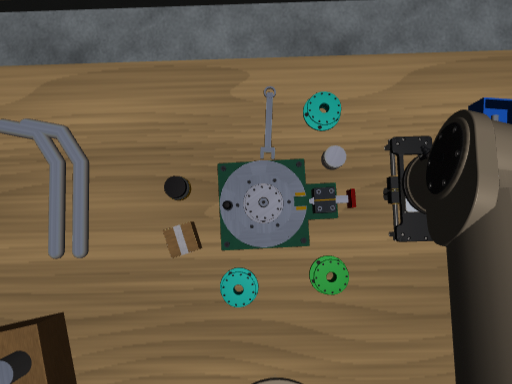

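In the wrist view, the red plate's top edge is at (262,133) in line with the fingers at (261,240). The slot is still lined up. I'll descend behind the plate.

Request:
servo_tool:
  series:
    - {"delta_pos": [0.1, 0, -3.5], "twist": 2}
    - {"delta_pos": [0.1, 0, -7], "twist": 2}
    - {"delta_pos": [0.1, 0, -10.5], "twist": 2}
    - {"delta_pos": [0.1, 0, -13], "twist": 2}
    - {"delta_pos": [0.1, 0, -15], "twist": 2}
    - {"delta_pos": [0.1, 0, -15.6], "twist": 2}
    - {"delta_pos": [0.1, 0, -15.6], "twist": 2}
    - {"delta_pos": [0.1, 1, -15.6], "twist": 2}
    - {"delta_pos": [0.1, 2, -15.6], "twist": 2}

```text
time: 10.3
eef_pos: [0.5728, -0.2056, 0.044]
tool_rot: [0.693, 0.721, 0.001, 0.001]
ft_force: [1.1, 0.1, 0.7]
grip_width: 0.005
```

Request:
servo_tool:
  series:
    - {"delta_pos": [0, 0.3, 0], "twist": 0}
    - {"delta_pos": [0, 0.6, 0], "twist": 0}
    - {"delta_pos": [0, 0.9, 0], "twist": 0}
    - {"delta_pos": [0, 1.2, 0], "twist": 0}
    - {"delta_pos": [0, 1.5, 0], "twist": 0}
    - {"delta_pos": [0, 1.8, 0], "twist": 0}
    - {"delta_pos": [0, 2.1, 0], "twist": 0}
    - {"delta_pos": [0, 2.1, 0], "twist": 0}

```text
time: 10.97
eef_pos: [0.5718, -0.1845, 0.0424]
tool_rot: [0.692, 0.721, 0.0, -0.0]
ft_force: [-0.3, 0.4, 0.5]
grip_width: 0.007
```

```bash
python3 - <<'E'
from h import *
s=snap('wrist','w8.png');snap('scene','s8.png')
st=bot.get_state();print(st['time'],st['eef_pos'],st['tool_rot'],st['ft_force'])
E
```

```text
11.0667 [ 0.57167971 -0.1847275   0.0422222 ] [ 6.92453159e-01  7.21462702e-01 -5.72391633e-05 -4.35709750e-04] [-0.30511428  1.62936689 -0.22597282]
```

View pics/w8.png

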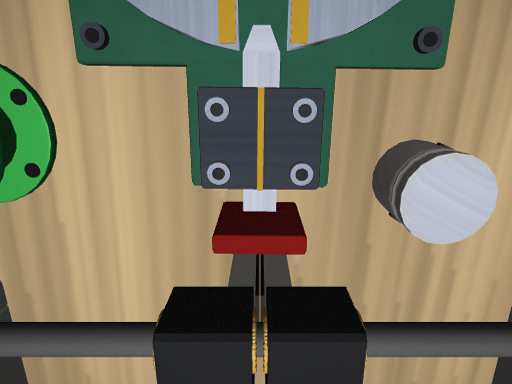

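The nose at (261,40) is entering the slot centrally. I'll push on until the plate meets the block.

Request:
servo_tool:
  series:
    - {"delta_pos": [0, 0.3, 0], "twist": 0}
    - {"delta_pos": [0, 0.6, 0], "twist": 0}
    - {"delta_pos": [0, 0.9, 0], "twist": 0}
    - {"delta_pos": [0, 1.2, 0], "twist": 0}
    - {"delta_pos": [0, 1.4, 0], "twist": 0}
    - {"delta_pos": [0, 1.6, 0], "twist": 0}
    - {"delta_pos": [0, 1.6, 0], "twist": 0}

```text
time: 11.65
eef_pos: [0.5718, -0.1693, 0.0424]
tool_rot: [0.693, 0.721, -0.0, 0.0]
ft_force: [-1.8, -3.8, -0.5]
grip_width: 0.007
```

```bash
python3 - <<'E'
from h import *
s=snap('wrist','w9.png');snap('scene','s9.png')
st=bot.get_state();print(st['time'],st['eef_pos'],st['tool_rot'],st['ft_force'])
E
```

```text
11.75 [ 0.57179516 -0.16924826  0.04244081] [ 6.92606035e-01  7.21316061e-01 -1.26383949e-04 -6.48375738e-05] [-1.84209135 -3.11590073 -1.2686808 ]
```

View pics/w9.png

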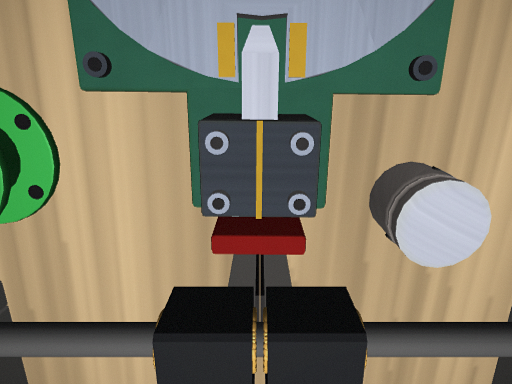

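Almost home: the plate edge at (260,217) is nearly at the block. I'll push a few mm more, watching the force.

Request:
servo_tool:
  series:
    - {"delta_pos": [0, 0.1, 0], "twist": 0}
    - {"delta_pos": [0, 0.2, 0], "twist": 0}
    - {"delta_pos": [0, 0.3, 0], "twist": 0}
    - {"delta_pos": [0, 0.4, 0], "twist": 0}
    - {"delta_pos": [0, 0.4, 0], "twist": 0}

```text
time: 12.17
eef_pos: [0.5718, -0.169, 0.0426]
tool_rot: [0.694, 0.72, -0.001, 0.001]
ft_force: [0.3, -21.6, -4.8]
grip_width: 0.003
```

It stopped dead at y = -0.169, the predicted home position, with the force rising to 22 N. I'll back off and rise.

Request:
servo_tool:
  series:
    - {"delta_pos": [0, 0, 0], "twist": 0}
    - {"delta_pos": [0, -1, 0], "twist": 0}
    - {"delta_pos": [0, -3, 0], "twist": 0}
    - {"delta_pos": [0, -6, 0], "twist": 0}
    - {"delta_pos": [0, -6, 4], "twist": 0}
    - {"delta_pos": [0, -6, 8], "twist": 0}
    - {"delta_pos": [0, -6, 12], "twist": 0}
    - {"delta_pos": [0, -6, 15], "twist": 0}
    - {"delta_pos": [0, -6, 15], "twist": 0}
    - {"delta_pos": [0, -6, 15], "twist": 0}

```text
time: 13.0
eef_pos: [0.5733, -0.225, 0.1946]
tool_rot: [0.692, 0.721, 0.001, 0.002]
ft_force: [0.1, 0.5, -0.7]
grip_width: 0.005
```

```bash
python3 - <<'E'
from h import *
w=snap('wrist','w10.png');s=snap('top');slot(s);c=snap('scene')
a=cv2.resize(s['img'][80:310,150:370],None,fx=2.4,fy=2.4,interpolation=cv2.INTER_CUBIC)
cv2.imwrite('pics/t10.png',cv2.cvtColor(a,cv2.COLOR_RGB2BGR))
cv2.imwrite('pics/s10.png',cv2.cvtColor(cv2.resize(c['img'][160:270,130:320],None,fx=4,fy=4),cv2.COLOR_RGB2BGR))
d=w['depth'];hsv=cv2.cvtColor(w['img'],cv2.COLOR_RGB2HSV)
r=cv2.inRange(hsv,(0,120,60),(8,255,255))|cv2.inRange(hsv,(172,120,60),(180,255,255))
v,u=np.nonzero(r); P=np.array([w['R'].T@(np.array([(a-w['cx'])/w['fx'],(b-w['cy'])/w['fy'],1])*d[b,a]-w['t']) for a,b in zip(u,v)])
t=P[P[:,2]>.08];print('plate',t.min(0),t.max(0),t.mean(0))
st=bot.get_state();print(st['time'],st['eef_pos'],st['ft_force'])
E
```

```text
mark 28 [299.6 193.6] [ 0.5852 -0.0671] r 0.0908
mark 36 [300.3 207.4] [ 0.552  -0.0678] r 0.0894
slot ang -86.37236928256708 knob ang 93.62763071743291 target slot -87.8, err mm at rim 2.616269934790391
plate [ 0.54870056 -0.16067181  0.0806499 ] [ 0.59196246 -0.1507284   0.08635126] [ 0.57061542 -0.15575921  0.08336601]
13.15 [ 0.57148008 -0.22471848  0.19133756] [-0.39291351 -0.46064824 -0.26360877]
```

View pics/w10.png

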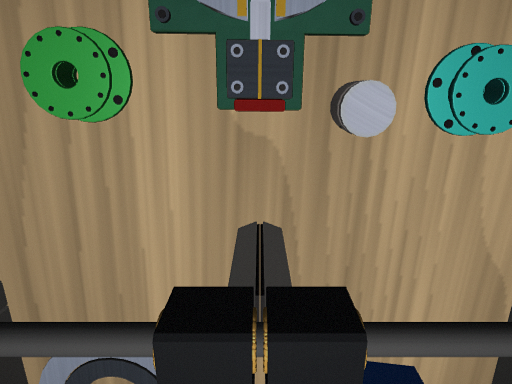

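View pics/t10.png

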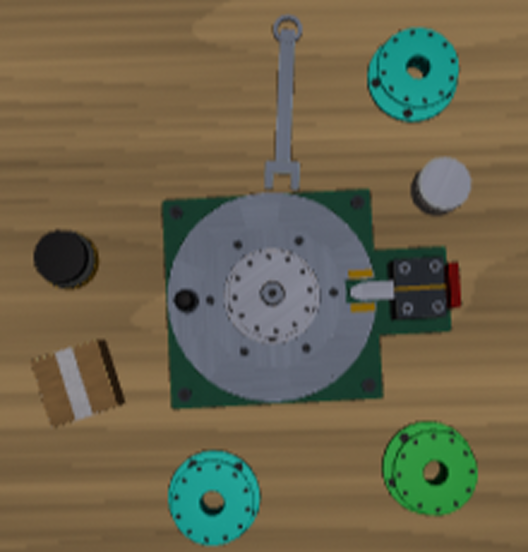

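View pics/s10.png

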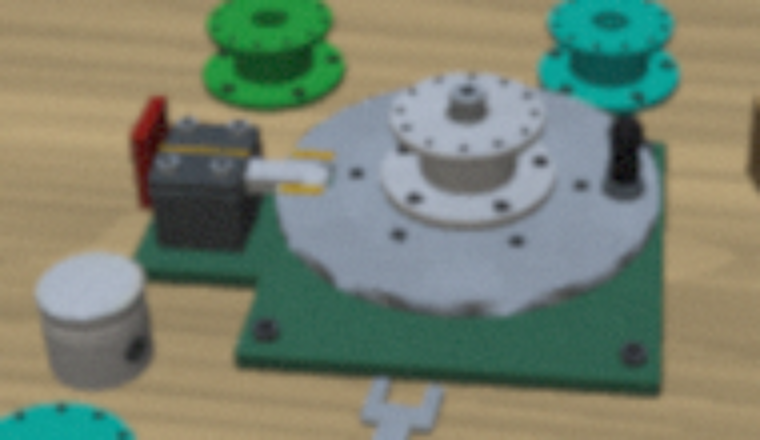

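The bar is in the slot, and the plate at (260,104) in the wrist view sits against the block. Its inner face is at y = -0.151, where the block face should be. The hub is flat, the bystanders haven't moved, and the hand is clear, so I'm handing in.

```bash
python3 -c "
from h import *
print(ticket.finish_job())"
```

```text
the job is handed in; nothing more can be done
None
```

The turntable is locked and the job is handed in. I pushed the knob about 157° clockwise with the outside of closed fingers until the slot faced the bar. Then I pushed the red plate in until it stopped dead against the guide block at about 22 N, backed off and raised the hand clear. It took about 13 s of the 58 s allowed, and the hand-in reported no verdict.

**Last checks:**
- **Bar:** the plate moved in about 32 mm. Its inner face is at y = -0.151 m, where the guide block's face should be, and the nose is visible in the slot.
- **Surroundings:** the hub looks flat on the disc, and the spanner, piston, carton and tin look unmoved. The fingers are about 19 cm up and touching nothing.

**Disagreements:** my slot reading in the top view said about 2.6 mm off at the rim, while the close crops put slot and bar within about 1 mm. The estimates of how far the stand is turned ranged from about 2° to 3.7°. Both slot readings are within the 6 mm allowed.

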